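# Shut the green aroma vent

## Robot

A 7-joint arm with a two-finger parallel gripper is mounted at the origin on a cart in front of the work surface, level with it; the furniture and walls round the work are solid. World frame = base frame: x ahead of the robot, y to its left, z up, the work surface at z = 0. Lengths are in m, angles in rad, forces in N, time in s.
With the tool pointing down it reaches from about 0.4 to 0.85 m from the base axis. Payload 10.4 kg.
Tool frame: the origin (TCP) lies on the centre line of the jaws, within the pads' length; the fingertips stand 17 mm ahead of it and the grasp point (between the pads) lies 2 mm behind it; z points along the fingers, y is the line along which they close (so a half turn about z gives the same grasp; the last joint's range is limited). The gripper opens to 85 mm and grips with 20 to 120 N. Pads are 22 mm wide; open, the fingers measure 114 mm over their backs; the gripper's body (76 mm by 85 mm) begins 54 mm behind the grasp point. The pads swing forward as they close: fully open they stand 13 mm farther back than shut.
Start: joints at [1.248, 0.332, -0.065, 1.46, 0.022, 1.35, -0.088], TCP at [0.185, -0.597, 0.248] pointing down, gripper open.
Joint ranges: [-2.6, 2.6], [-0.5, 2.12], [-1.47, 1.34], [0.16, 2.42], [-1.27, 4.41], [0.06, 2.06], [-2.6, 2.6]. Speed limits (rad/s): [2.22, 2.22, 2.79, 2.79, 3.14, 3.14, 3.14].

## Interface

Orientations are given as a unit quaternion [x, y, z, w].
In Python, from workcell import sensors, imaging, order, spotter gives the robot as it stands. The module is installed in compiled form; this text tells all that it offers.
- The arm moves only by the shell command python3 -m inch 'ROWS' [FORCE]. ROWS is JSON, a list that holds one entry, the list of rows, each a list of 7 numbers: the shift along the tool's x, y, z in m, then the turn, a rotation vector about the tool's x, y, z in rad, then the closure, from -1 (fully open) to 1 (shut). In form: [[[x, y, z, ax, ay, az, hand], ...]]. A call has 1 to 10 rows; each row is the pose to reach, as a shift and turn from the pose commanded when the call began, along the tool's axes at that moment; what a row does not reach only later rows make up. A row lasts 1/10 s, in which the tool goes at most 50 mm and 8.59 degrees, less where a joint would pass 70% of its speed; a pose out of reach is approached as far as the arm can. A call with a gripper value outside its range is refused whole. The fingers move at their own pace and stop on an object; FORCE is the grip in N (left out, the last holds). Time passes only in rows, so rows that repeat a pose let the fingers close. It gives the time, the measured TCP pose, the force, the opening and the grip force at its end, in the units of the state.
- sensors.get_obs(): the state, without advancing time (a new reading comes with each control period).
- imaging.camera(name): name is "scene" or "top" or "wrist"; returns the picture (420x560x3 uint8, blue, green, red); there is no depth.
- imaging.calibration(name): a dict with "mtx" (3x3 intrinsics, pixels), "R" (3x3) and "t" (3): a world point X has camera coordinates R X + t; the wrist camera has in their place "tool_from_camera" (4x4, takes a point from camera to tool coordinates, whose origin is the TCP and whose axes are the flange's). Camera axes: x right, y down, z forward; pixel columns grow to the right and rows downward; lengths in m; the calibration is good to about 2 mm. A picture is of the moment at which its call begins: read the wrist's pose just before it. calibration takes no time and is no camera call.
- order.hand_in(): hands the job in; it is judged then, once.
Trained networks look in the newest picture that a camera, given by its name, has taken for a name from the list of things; names that differ only in an ending like _2 or _b are one class to them, and where a whole thing is asked for, a point or a joint stands for the part that bears it (a point fixed in the world has none). Each returns a list of dicts, best first, with "conf" (0 to 1); they miss things now and then, are a little off and sometimes report something else, mostly with a low value. They report only what shows in the picture. A call takes as long as a camera call. They do not tell look-alikes from the thing itself.
- spotter.look_for(label, camera): "pixel" ([column, row] in pixels, amid what is visible of it).
The state is a dict: "clock": time; "joint_pos": joint angles; "joint_velocities": joint speeds; "tau": joint torques, N m; "position": TCP position; "ee_rot": TCP orientation; "ft_force": force on the tool from outside, world axes, zero at the start; "torque": the same for the moment, N m; "grip_width": opening from 0.0 (shut) to 1.0 (fully open); "grasp_force": force on a finger pad.
Only numpy, scipy, OpenCV 4.12 (cv2) and the standard library are available. Lean on these libraries where they do the work, as an engineer would, in place of code of your own. Each camera call takes 0.05 s, during which the arm holds its last target. There are 200 camera calls.

## Task

The coffee has been poured and its aroma must not be drawn off. Shut the vent with the green shutter completely: the shutter has no handle, so press down on it with the fingertips and slide it across its window. Leave the orange shutter open as it is, and do not disturb the cup of coffee that stands between the two vents.

Things in the scene. Friction and masses are not known exactly. Their poses are not given: they have to be found in the camera images.
- green_shutter (a joint): How far the green shutter is open, m: 0 shut, 0.085 fully open; starts 0.06 to 0.085 open. Stays where left. Sliding it takes about 1.5 N; a press of 5 to 20 N with shut fingertips drags it. End stops are rigid. Of the plate, 140 mm less this opening shows between leading edge and the cover it slides under (at least 55 mm).
- green_edge (a point): Middle of the green shutter's leading edge, on its upper face, moving with it. A flat plastic plate 73 mm wide, upper face 29 mm above the table, 5 mm thick. +x points from this edge back over the plate (opening direction), -x is the closing direction, z up. Ahead of the edge the window is open down to a dark grille at 18 mm; shut, the edge meets the window's front frame.
- orange_edge (a point): The same point on the orange shutter of the other, otherwise equal vent, to stay as it is. Each vent is a low aluminium box, 252 x 94 mm, fixed to the table; side and front frames (10 mm wide) stand 30 mm high, the cover over the rear 108 mm is 33 mm high.
- coffee_cup: White porcelain bowl filled with coffee, 92 mm wide, 60 mm high, loose on the table; origin at the centre of its underside, z up.
Mind the look-alikes: they are no part of the job. Leave any blue or red look-alike of the coffee_cup alone.

How it is judged:
By the outcome, as a careful person would: the job done as asked, in the order asked, and still so for the second after the job is handed in, with the robot touching nothing.
It also fails if it takes over 29 s, if anything falls off the work surface, if the arm or the gripper's body presses on something with over 40 N, if the wrist force passes 120 N, or if a joint passes its speed limit or range.

## Working session

There is one attempt and no reset: what is moved stays moved. The work goes in short steps, Python scripts to look and compute and a shell command to move; the robot and the scene stay as the last step left them, time stands still between calls to the robot, and variables do not carry over. Pictures are saved under pics/ and viewed, at most 10 in all, crops included, and the job is handed in when it is done.

```bash
mkdir -p pics
cat > h.py <<'E'
import numpy as np, cv2
from workcell import sensors, imaging, order, spotter
from scipy.spatial.transform import Rotation as Rn
def cam(name,o=None):
    c=imaging.calibration(name);K=np.array(c['mtx'])
    if name!='wrist': return K,np.array(c['R']),np.array(c['t']).ravel()
    o=o or sensors.get_obs()
    T=np.eye(4);T[:3,:3]=Rn.from_quat(o['ee_rot']).as_matrix();T[:3,3]=o['position']
    M=np.linalg.inv(T@np.array(c['tool_from_camera']));return K,M[:3,:3],M[:3,3]
def back(C,px,z):
    K,R,t=C;d=R.T@np.linalg.inv(K)@np.array([px[0],px[1],1.]);p=-R.T@t
    return p+d*(z-p[2])/d[2]
def proj(C,X):
    K,R,t=C;q=K@(R@np.array(X)+t);return q[:2]/q[2]
E
python3 - <<'E'
from h import *
o=sensors.get_obs();print(o['clock'],o['position'],o['ee_rot'],o['grip_width'])
ims=[imaging.camera(n) for n in('top','scene')]
cv2.imwrite('pics/top.png',ims[0]);cv2.imwrite('pics/scene.png',ims[1])
for l,z in(('green_shutter',.029),('green_edge',.029),('orange_edge',.029),('coffee_cup',.03)):
  for n in('top','scene'):
    for d in spotter.look_for(l,n)[:3]:print(l,n,np.round(d['pixel']),round(d['conf'],2),back(cam(n),d['pixel'],z).round(3))
E
```

```text
0.0 [ 0.18446416 -0.59678096  0.24747578] [ 9.88783246e-01  1.49355774e-01 -1.51570687e-04 -7.22705908e-04] 1.0022424034622328
green_shutter top [206. 181.] 0.61 [0.527 0.165 0.029]
green_shutter scene [204. 267.] 0.84 [0.523 0.169 0.029]
green_edge top [206. 181.] 0.86 [0.527 0.164 0.029]
green_edge scene [203. 265.] 0.88 [0.528 0.166 0.029]
orange_edge top [358. 175.] 0.6 [ 0.532 -0.175  0.029]
orange_edge scene [289. 170.] 0.9 [ 0.534 -0.176  0.029]
coffee_cup top [211. 271.] 0.94 [0.329 0.156 0.03 ]
coffee_cup top [292. 144.] 0.61 [ 0.605 -0.031  0.03 ]
coffee_cup top [335. 268.] 0.6 [ 0.328 -0.116  0.03 ]
coffee_cup scene [227. 192.] 0.9 [ 0.617 -0.031  0.03 ]
coffee_cup scene [296. 300.] 0.74 [0.327 0.137 0.03 ]
coffee_cup scene [276. 221.] 0.61 [ 0.469 -0.015  0.03 ]
```

View pics/top.png

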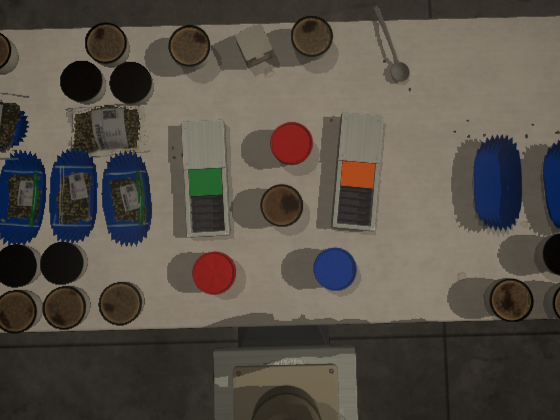

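View pics/scene.png

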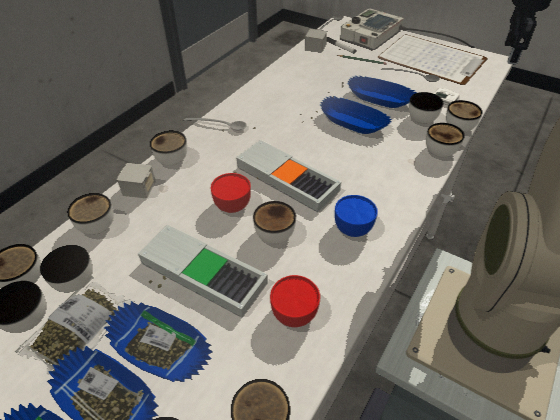

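The top view shows the green plate around (206,181), with its leading edge near row 195 and its open grille on the robot's side. The orange vent is on the right, and the brown coffee cup sits between them at (282,205). Next I'll fit the green plate's outline and work out the approach in tool axes.

```bash
cat > plate.py <<'E'
from h import *
def plate(im,C):
    hsv=cv2.cvtColor(im,cv2.COLOR_BGR2HSV)
    m=cv2.inRange(hsv,(50,110,50),(80,255,255))
    m=cv2.morphologyEx(m,cv2.MORPH_OPEN,np.ones((5,5)))
    cs=cv2.findContours(m,0,2)[0]
    c=max(cs,key=cv2.contourArea)
    P=np.array([back(C,p,.029)[:2] for p in c[:,0].astype(float)],np.float32)
    b=cv2.boxPoints(cv2.minAreaRect(P*1000))/1000
    b=b[np.argsort(b[:,0])]   # two nearest robot = leading edge
    print('corners',b.round(4).tolist())
    e=b[:2].mean(0);r=b[2:].mean(0);d=r-e
    print('edge',e.round(4),'visible',np.linalg.norm(d).round(4),'width',np.linalg.norm(b[0]-b[1]).round(4),'open dir',(d/np.linalg.norm(d)).round(3))
    return e,d
E
python3 - <<'E'
from plate import *
for n in('top','scene'):e,d=plate(cv2.imread(f'pics/{n}.png'),cam(n))
o=sensors.get_obs();R=Rn.from_quat(o['ee_rot']).as_matrix();print(R.round(3))
for w in([.45,-.25,.2],[.52,.165,.15]):print(R.T@(np.array(w)-o['position']))
E
```

```text
corners [[0.49549999833106995, 0.20069999992847443], [0.4977000057697296, 0.12870000302791595], [0.5547000169754028, 0.20250000059604645], [0.5568000078201294, 0.13050000369548798]]
edge [0.4966 0.1647] visible 0.0592 width 0.072 open dir [1.   0.03]
corners [[0.49300000071525574, 0.2013999968767166], [0.4952999949455261, 0.12849999964237213], [0.5543000102043152, 0.20329999923706055], [0.5565000176429749, 0.13040000200271606]]
edge [0.4942 0.165 ] visible 0.0613 width 0.0729 open dir [1.    0.031]
[[ 0.955  0.295  0.   ]
 [ 0.295 -0.955 -0.   ]
 [ 0.     0.    -1.   ]]
[ 0.35608363 -0.2532544   0.0483067 ]
[ 0.54551795 -0.62907287  0.0983079 ]
```

```bash
python3 -m inch '[[[0.04,-0.03,0,0,0,0.03,1],[0.08,-0.06,0.01,0,0,0.06,1],[0.12,-0.085,0.015,0,0,0.09,1],[0.16,-0.115,0.02,0,0,0.12,1],[0.2,-0.14,0.025,0,0,0.15,1],[0.24,-0.17,0.03,0,0,0.18,1],[0.28,-0.2,0.04,0,0,0.21,1],[0.32,-0.23,0.045,0,0,0.24,1],[0.36,-0.255,0.05,0,0,0.27,1],[0.36,-0.255,0.05,0,0,0.27,1]]]' 40
python3 - <<'E'
from plate import *
o=sensors.get_obs();R=Rn.from_quat(o['ee_rot']).as_matrix();print(o['clock'],o['position'],R.round(3))
print(R.T@(np.array([.525,.166,.1])-o['position']))
E
```

```text
clock: 1.5
position: [0.4571, -0.2405, 0.1981]
ee_rot: [1.0, 0.019, 0.001, -0.001]
ft_force: [-0.2, -0.3, -0.5]
grip_width: 0.001
grasp_force: 0.0
1.5 [ 0.45705998 -0.24050685  0.1980947 ] [[ 0.999  0.038  0.002]
 [ 0.038 -0.999  0.002]
 [ 0.002 -0.002 -1.   ]]
[ 0.08336574 -0.40337783  0.09910962]
```

```bash
python3 -m inch '[[[0.01,-0.045,0,0,0,0,1],[0.02,-0.09,0,0,0,0,1],[0.03,-0.135,0,0,0,0,1],[0.04,-0.18,0,0,0,0,1],[0.05,-0.225,0,0,0,0,1],[0.06,-0.27,0,0,0,0,1],[0.07,-0.315,0.01,0,0,0.007,1],[0.08,-0.36,0.03,0,0,0.007,1],[0.083,-0.403,0.05,0,0,0.007,1],[0.083,-0.403,0.06,0,0,0.007,1]]]'
python3 - <<'E'
from plate import *
o=sensors.get_obs();im=imaging.camera('wrist');cv2.imwrite('pics/w1.png',im)
plate(im,cam('wrist',o))
R=Rn.from_quat(o['ee_rot']).as_matrix();print(o['position'],R.round(3),R.T@(np.array([.525,.166,.046])-o['position']))
E
```

```text
clock: 2.5
position: [0.5225, 0.165, 0.137]
ee_rot: [1.0, 0.016, -0.001, -0.002]
ft_force: [0.1, -0.7, 0.1]
grip_width: 0.002
grasp_force: 0.0
corners [[0.4950999915599823, 0.20100000500679016], [0.4975999891757965, 0.12800000607967377], [0.5543000102043152, 0.2029999941587448], [0.5566999912261963, 0.12999999523162842]]
edge [0.4964 0.1645] visible 0.0592 width 0.073 open dir [0.999 0.033]
[0.52245686 0.1649761  0.13704005] [[ 1.     0.031 -0.002]
 [ 0.031 -1.     0.003]
 [-0.001 -0.003 -1.   ]] [ 0.00270296 -0.00064168  0.09103895]
```

View pics/w1.png

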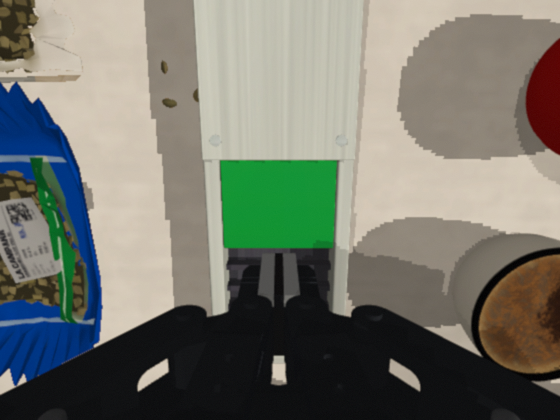

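The wrist view confirms the green plate (220–337, 160–248), with its edge at row 248. It shows about 59 mm, so it is about 81 mm open, and the cup at (530,310) is well clear. I'll descend now.

```bash
python3 -m inch '[[[0.003,0,0.04,0,0,0,1],[0.003,0,0.07,0,0,0,1],[0.003,0,0.08,0,0,0,1],[0.003,0,0.085,0,0,0,1],[0.003,0,0.088,0,0,0,1],[0.003,0,0.09,0,0,0,1],[0.003,0,0.091,0,0,0,1],[0.003,0,0.091,0,0,0,1]]]'
```

```text
clock: 3.35
position: [0.5276, 0.1582, 0.0479]
ee_rot: [1.0, 0.011, 0.001, 0.0]
ft_force: [0.6, -0.4, 0.6]
grip_width: -0.002
grasp_force: 0.0
```

```bash
python3 -m inch '[[[0,0,0.001,0,0,0,1],[0,0,0.002,0,0,0,1],[0,0,0.003,0,0,0,1],[0,0,0.003,0,0,0,1]]]'
```

```text
clock: 3.75
position: [0.5288, 0.1583, 0.046]
ee_rot: [1.0, 0.011, 0.002, -0.0]
ft_force: [-0.1, -1.7, 13.4]
grip_width: -0.0
grasp_force: 6.5
```

```bash
python3 -m inch '[[[-0.004,0,0.003,0,0,0,1],[-0.01,0,0.003,0,0,0,1],[-0.016,0,0.003,0,0,0,1],[-0.022,0,0.003,0,0,0,1],[-0.028,0,0.003,0,0,0,1],[-0.034,0,0.003,0,0,0,1],[-0.04,0,0.003,0,0,0,1]]]'
```

```text
clock: 4.45
position: [0.4921, 0.1572, 0.0457]
ee_rot: [1.0, 0.011, 0.005, -0.0]
ft_force: [1.4, -6.7, 34.6]
grip_width: 0.006
grasp_force: 17.1
```

The z offset accumulated over that call, so the press is at 35 N. I'll ease it off while I keep sliding.

```bash
python3 -m inch '[[[0,0,-0.003,0,0,0,1],[-0.006,0,-0.003,0,0,0,1],[-0.012,0,-0.003,0,0,0,1],[-0.018,0,-0.003,0,0,0,1],[-0.024,0,-0.003,0,0,0,1],[-0.03,0,-0.003,0,0,0,1]]]'
python3 - <<'E'
from plate import *
o=sensors.get_obs();im=imaging.camera('wrist');cv2.imwrite('pics/w2.png',im);t=imaging.camera('top');cv2.imwrite('pics/t2.png',t)
plate(im,cam('wrist',o));plate(t,cam('top'))
E
```

```text
clock: 5.05
position: [0.459, 0.1564, 0.0459]
ee_rot: [1.0, 0.011, 0.002, 0.0]
ft_force: [2.5, -3.6, 16.9]
grip_width: 0.001
grasp_force: 8.4
corners [[0.4375999867916107, 0.19939999282360077], [0.4399999976158142, 0.12620000541210175], [0.5557000041007996, 0.20319999754428864], [0.5580999851226807, 0.12999999523162842]]
edge [0.4388 0.1628] visible 0.1182 width 0.0732 open dir [0.999 0.032]
corners [[0.48260000348091125, 0.17679999768733978], [0.48429998755455017, 0.12800000607967377], [0.5551000237464905, 0.179299995303154], [0.5568000078201294, 0.13050000369548798]]
edge [0.4834 0.1524] visible 0.0726 width 0.0489 open dir [0.999 0.034]
```

View pics/w2.png

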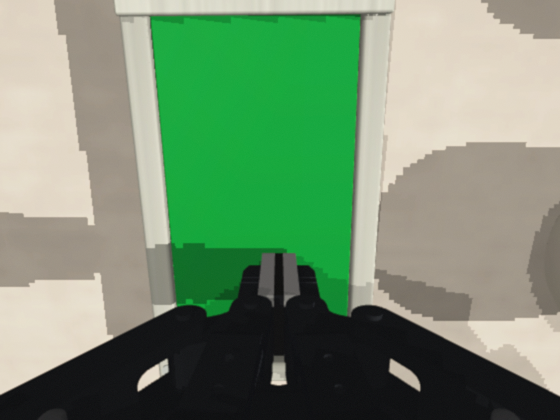

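The plate follows the fingertips and now fills the window (rows 15–315), with its leading edge hidden by the gripper. About 11 mm remain, so I'll push on to the end stop.

```bash
python3 -m inch '[[[-0.004,0,0,0,0,0,1],[-0.008,0,0,0,0,0,1],[-0.011,0,0,0,0,0,1],[-0.014,0,0,0,0,0,1],[-0.017,0,0,0,0,0,1],[-0.017,0,0,0,0,0,1]]]'
```

```text
clock: 5.75
position: [0.4423, 0.156, 0.0459]
ee_rot: [1.0, 0.011, 0.002, 0.0]
ft_force: [2.1, -4.1, 16.4]
grip_width: 0.002
grasp_force: 8.0
```

```bash
python3 -m inch '[[[0,0,-0.01,0,0,0,1],[0,0,-0.04,0,0,0,1],[0.02,0,-0.08,0,0,0,1],[0.01,0,-0.12,0,0,0,1],[-0.03,0,-0.15,0,0,0,1],[-0.06,0,-0.15,0,0,0,1],[-0.06,0,-0.15,0,0,0,1]]]'
python3 - <<'E'
from plate import *
o=sensors.get_obs();im=imaging.camera('wrist');cv2.imwrite('pics/w3.png',im);t=imaging.camera('scene');cv2.imwrite('pics/s3.png',t)
print(o['position']);plate(im,cam('wrist',o));plate(t,cam('scene'))
E
```

```text
clock: 6.45
position: [0.3775, 0.1551, 0.1948]
ee_rot: [1.0, 0.012, 0.001, 0.001]
ft_force: [0.0, -1.4, -0.5]
grip_width: -0.001
grasp_force: 0.0
[0.377477   0.15507349 0.19481064]
corners [[0.4153999984264374, 0.19859999418258667], [0.41780000925064087, 0.12559999525547028], [0.5128999948501587, 0.20180000364780426], [0.5153999924659729, 0.12890000641345978]]
edge [0.4166 0.1621] visible 0.0976 width 0.073 open dir [0.999 0.033]
corners [[0.4140999913215637, 0.19930000603199005], [0.41600000858306885, 0.12680000066757202], [0.5544999837875366, 0.2029000073671341], [0.5564000010490417, 0.13040000200271606]]
edge [0.415  0.1631] visible 0.1405 width 0.0726 open dir [1.    0.026]
```

View pics/w3.png

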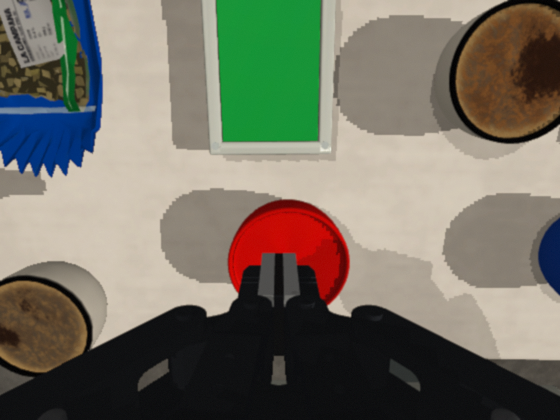

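The plate reaches the front frame at row 143 with no dark gap, and it shows 140 mm in the scene view, which means shut. I'll check for any sliver of a gap, then the cup and the orange shutter.

Run:
```python
from h import *
im=cv2.imread('pics/w3.png')
print(im[138:150,270].tolist()); print(im[138:150,240].tolist(), im[138:150,305].tolist())
imaging.camera('scene')
for l,z in(('orange_edge',.029),('coffee_cup',.03)):
  for d in spotter.look_for(l,'scene')[:3]:print(l,np.round(d['pixel']),round(d['conf'],2))
```

```text
[[53, 147, 23], [51, 147, 20], [52, 137, 27], [81, 119, 81], [145, 159, 158], [170, 183, 186], [174, 189, 190], [176, 191, 192], [179, 193, 194], [174, 189, 189], [169, 184, 185], [168, 180, 183]]
[[51, 148, 22], [53, 149, 22], [50, 140, 21], [74, 122, 70], [138, 154, 150], [164, 178, 180], [173, 188, 189], [177, 191, 191], [178, 193, 194], [175, 189, 191], [171, 184, 186], [167, 180, 181]] [[53, 146, 20], [52, 144, 18], [55, 130, 36], [96, 124, 101], [148, 162, 163], [173, 187, 189], [177, 192, 194], [181, 195, 196], [179, 194, 195], [175, 190, 191], [171, 185, 187], [170, 183, 185]]
orange_edge [295. 171.] 0.6
coffee_cup [355. 216.] 0.94
coffee_cup [286. 227.] 0.87
coffee_cup [292. 299.] 0.8
```

View pics/s3.png

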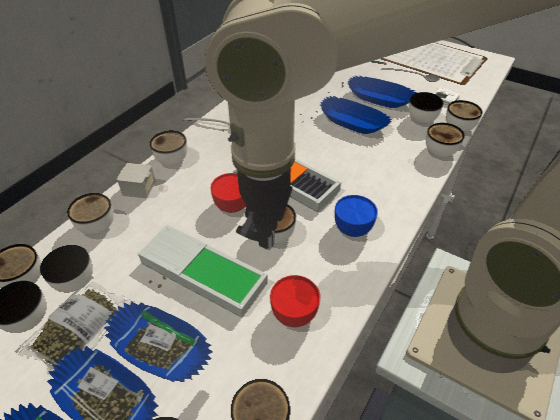

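The frame boundary looks tight but shows a faint dark line, and the end-stop force wasn't clear. There is plenty of time, so I'll press again farther back and push against the stop.

```bash
python3 -m inch '[[[0.045,-0.003,0,0,0,0,1],[0.09,-0.007,0.02,0,0,0,1],[0.095,-0.007,0.06,0,0,0,1],[0.095,-0.007,0.1,0,0,0,1],[0.095,-0.007,0.13,0,0,0,1],[0.095,-0.007,0.14,0,0,0,1],[0.095,-0.007,0.145,0,0,0,1],[0.095,-0.007,0.147,0,0,0,1],[0.095,-0.007,0.149,0,0,0,1],[0.095,-0.007,0.149,0,0,0,1]]]'
```

```text
clock: 7.7
position: [0.4757, 0.1641, 0.0462]
ee_rot: [1.0, 0.011, 0.001, -0.0]
ft_force: [-0.7, -0.2, 0.2]
grip_width: -0.001
grasp_force: 0.0
```

```bash
python3 -m inch '[[[0,0,0.001,0,0,0,1],[0,0,0.002,0,0,0,1],[0,0,0.003,0,0,0,1],[0,0,0.003,0,0,0,1]]]'; python3 -m inch '[[[-0.002,0,0,0,0,0,1],[-0.004,0,0,0,0,0,1],[-0.005,0,0,0,0,0,1]]]'; python3 -m inch '[[[-0.002,0,0,0,0,0,1],[-0.004,0,0,0,0,0,1],[-0.006,0,0,0,0,0,1]]]'
```

```text
clock: 8.1
position: [0.4786, 0.1643, 0.0459]
ee_rot: [1.0, 0.011, 0.004, -0.0]
ft_force: [-0.8, -4.3, 25.4]
grip_width: 0.002
grasp_force: 12.6
clock: 8.4
position: [0.4752, 0.1642, 0.046]
ee_rot: [1.0, 0.011, 0.005, -0.001]
ft_force: [9.6, -2.3, 15.2]
grip_width: -0.001
grasp_force: 6.9
clock: 8.7
position: [0.4694, 0.1646, 0.046]
ee_rot: [1.0, 0.011, 0.006, -0.001]
ft_force: [9.5, -1.1, 14.1]
grip_width: -0.001
grasp_force: 6.9
```

The push force rose to 9.5 N and the fingertips slipped, so the shutter is against its stop. I'll lift straight up and verify.

```bash
python3 -m inch '[[[0,0,-0.01,0,0,0,1],[0,0,-0.04,0,0,0,1],[0,0,-0.08,0,0,0,1],[-0.03,0,-0.12,0,0,0,1],[-0.07,0,-0.15,0,0,0,1],[-0.09,0,-0.15,0,0,0,1],[-0.09,0,-0.15,0,0,0,1]]]'
python3 - <<'E'
from plate import *
o=sensors.get_obs();im=imaging.camera('wrist');cv2.imwrite('pics/w4.png',im);plate(im,cam('wrist',o))
t=imaging.camera('scene');plate(t,cam('scene'))
tp=imaging.camera('top');cv2.imwrite('pics/t4.png',tp)
a=cv2.imread('pics/scene.png');print('orange-region diff (below arm)',np.abs(a[165:205,300:340].astype(int)-t[165:205,300:340]).mean())
E
```

```text
clock: 9.4
position: [0.3725, 0.1617, 0.1935]
ee_rot: [1.0, 0.012, 0.001, 0.001]
ft_force: [0.3, -0.2, 0.1]
grip_width: 0.006
grasp_force: 0.0
corners [[0.4153999984264374, 0.19859999418258667], [0.41780000925064087, 0.1256999969482422], [0.5081999897956848, 0.20170000195503235], [0.5105999708175659, 0.12870000302791595]]
edge [0.4166 0.1621] visible 0.0929 width 0.073 open dir [0.999 0.033]
corners [[0.4140999913215637, 0.19930000603199005], [0.41600000858306885, 0.12680000066757202], [0.5544999837875366, 0.2029000073671341], [0.5564000010490417, 0.13040000200271606]]
edge [0.415  0.1631] visible 0.1405 width 0.0726 open dir [1.    0.026]
orange-region diff (below arm) 10.017916666666666
```

View pics/t4.png

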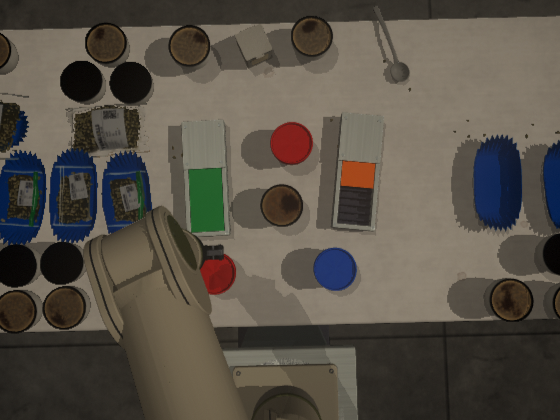

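The top view shows the green window fully covered, the cup still at (282,205), the orange shutter unmoved, and the arm clear.

```bash
python3 -c "
from workcell import order
print(order.hand_in())"
```

```text
the job is handed in; nothing more can be done
None
```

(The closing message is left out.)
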